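# Seat a shield can and feel its side gap with a taper gauge

## Task

Seat the metal shield can that lies closed side up (rim down) in the pocket of the fixture, still rim down, and let go of it. Then take the orange-handled taper gauge from its rack and slide its blade straight down into the gap between the can's side and the brass spring jaw until it drags snugly on both, with the jaw gently pushed back a little but not driven to its stop. Finish while holding the gauge still in the gap at that depth, do not let go, and leave the other can and the rest of the bench's things where they are.

Things in the scene. Friction and masses are not known exactly. Their poses are not given: they have to be found in the camera images.
- nest: Fixture (fixed, aluminium nest on dark steel plate). Origin on the bench under the pocket's centre; z up; x points from the brass jaw to the backstop, y across. Black backstop pad: face at x = +23.5 mm, 46 mm wide, top 71 mm above the bench, upper 6 mm a 45 degree lead-in; on a spring, it gives up to 4 mm at 1.5 N per mm. Side walls (at +-y) 6.5 mm thick, top 56 mm above the bench. Plate 8 mm thick, 186 x 80 mm.
- pocket (a point): Centre of the pocket's floor, 49 mm above the bench, axes as the nest's. Pocket 47 mm (x) by 43.6 mm (y). On the jaw side (-x) only two low corner tabs (7 mm above the floor, at |y| above 15 mm) close it, so between them a blade passes down along the can's side, free down to the steel plate, 8 mm above the bench.
- jaw_face (a point): Point on the brass jaw's working face (towards the can), midway along y, 70 mm above the bench; axes as the nest's. Face upright from 20 to 70 mm above the bench, 24 mm wide; above it a 45 degree lead-in slopes away up to 75 mm. From start to start it stands 26.3 to 28.3 mm from the pocket's centre towards -x, so the gap to the seated can is 2.8 to 7.8 mm.
- can_center (a point): Centre of the can to seat: tinned steel, 44 (x) x 40 (y) x 26 mm high, 2 mm walls, closed flat side with three dark dots up, rim down, about 0.1 kg, standing on the 3 mm red mat. Seated, its centre is 62 mm above the bench over the pocket's centre, x along the nest's x (either way round), its top at 75 mm, with 1.5 mm (x) and 1.8 mm (y) play each side.
- gauge_handle (a point): Centre of the gauge's orange handle, 18 (x) x 30 (y) x 36 mm high. The steel blade below it is 64 mm long, 16 mm wide (y), 13 mm thick (x) under the handle, tapering evenly on both sides to 2 mm at the tip. It starts upright in the rack's slot, handle resting on the rack's top. About 0.08 kg, alike after a half turn about z.
- jaw (a joint): Travel of the brass jaw away from the can (towards the nest's -x), in m: 0 at rest, 0.008 at its stop. A spring of 1 N per mm pushes it back, no preload. A snug gauge moves it by 1 to 5 mm and then needs about 7 to 14 N of downward push to go deeper.
- spare_center (a point): Centre of the spare can, same size, on the red mat too, but lying open side up: leave it there.
- gauge_tip (a point): Middle of the tip of the gauge's blade, 82 mm straight below the handle's centre.
- gauge: The gauge; origin at the tip of the blade, axes as for the handle.
- can: The can to be seated; origin at the centre of its underside (the rim), z up.
- rack: Grey rack block of the gauge (fixed), 60 x 74 x 72 mm high, slot through its centre 15.5 mm (x) by 21 mm (y). Origin under its centre.
- tape: Yellow roll of tape, 90 mm across, 24 mm high, bystander.
- flux: White bottle, 44 mm across, 110 mm high, bystander.
- driver: Screwdriver lying on the bench, bystander.
- boards: Pack of tan circuit boards, 150 x 110 x 20 mm, bystander.
- capacitor: Blue cylinder 25 mm across, 35 mm high, standing, bystander.
There are look-alikes about, which are no part of the job. There is more than one size of the gauge; the job needs the largest. Several things have the shape of the nest; the one meant has the colours described above.

How it is judged:
On the way, in this order (a step that is already met when the one before it is completed fails the run):
1. the can sits rim down in the pocket, let go (x of can_center in the frame of nest between -0.006 and 0.006 m and y of can_center in the frame of nest between -0.004 and 0.004 m and z of can_center in the frame of nest between 0.059 and 0.065 m and angle between can_center's own z axis and vertical below 0.1 rad and angle between the x axis of can_center and the x axis of nest, either way round below 0.12 rad and contact force between the fingers and can below 0.1 N and linear speed of can below 0.01 m/s), for 0.2 s.
2. the gauge's blade has entered the gap between can and jaw (y of gauge_tip in the frame of nest between -0.011 and 0.011 m and x of gauge_tip in the frame of nest between -0.036 and -0.017 m and z of gauge_tip in the frame of nest below 0.068 m), for 0.1 s.
At the end, for the whole second after the job is handed in: Can rim down in the pocket (x 6, y 4 mm, height 3 mm, 0.1 rad); gauge gripped, still, upright within 0.12 rad, tip 7 mm or more below the can's top, within 11 mm of mid-width, pressing the jaw (0.5 N) and touching the can (0.1 N), jaw pushed back 0.6 to 6 mm, gauge not resting on the nest (all of step 2 and x of can_center in the frame of nest between -0.006 and 0.006 m and y of can_center in the frame of nest between -0.004 and 0.004 m and z of can_center in the frame of nest between 0.059 and 0.065 m and angle between can_center's own z axis and vertical below 0.1 rad and angle between the x axis of can_center and the x axis of nest, either way round below 0.12 rad and value of joint jaw between 0.0006 and 0.006 m and contact force between gauge and jaw above 0.5 N and contact force between gauge and can above 0.1 N and angle between gauge_tip's own z axis and vertical below 0.12 rad and contact force between the fingers and gauge above 2 N and contact force between gauge and nest below 1 N and contact force between the fingers and can below 0.1 N and contact force between the arm and jaw below 0.5 N and linear speed of gauge below 0.01 m/s); the arm keeps its last pose, push and grip.
It fails at once if the jaw is driven to its stop (value of joint jaw above 0.0075 m).
It fails at once if the spare can is disturbed (moved over 20 mm) (distance of spare_center from where it was at the start of the episode above 0.02 m).
It fails at once if a bystander is moved over 20 mm (distance of any of tape, flux, driver, boards, capacitor from where it was at the start of the episode above 0.02 m).
It also fails if it takes over 58 s, if anything falls off the work surface, if the arm or the gripper's body presses on something with over 40 N, if the wrist force passes 120 N, or if a joint passes its speed limit or range.

## Robot

A 6-joint arm with a two-finger parallel gripper is mounted at the origin on the work surface. World frame = base frame: x ahead of the robot, y to its left, z up, the work surface at z = 0. Lengths are in m, angles in rad, forces in N, time in s.
With the tool pointing down it reaches from about 0.375 to 0.975 m from the base axis. Payload 3.8 kg.
Tool frame: the origin (TCP) lies at the very end of the fingers, on their centre line; the grasp point (between the pads) lies bot.grip_point_offset behind it (bot.grip_point_offset is the distance from the TCP to the grasp point, in m); z points along the fingers, y is the line along which they close (so a half turn about z gives the same grasp; the last joint's range is limited). The gripper opens to 85 mm and grips with 20 to 120 N. Pads are 22 mm wide; open, the fingers measure 114 mm over their backs; the gripper's body (76 mm by 85 mm) begins 54 mm behind the grasp point. The pads swing forward as they close: fully open they stand 13 mm farther back than shut.
Start: joints at [-1.182, 0.264, 1.604, -0, 1.274, -0.037], TCP at [0.279, -0.615, 0.231] pointing down, gripper open.
Joint ranges: [-2.63, 2.63], [-0.94, 2.18], [0.31, 2.57], [-1.31, 4.45], [0, 2.66], [-2.55, 2.55]. Speed limits (rad/s): [2.57, 2.57, 3.14, 3.14, 3.14, 3.14].

## Interface

Orientations are given as a rotation vector (axis times angle).
In Python, from workcell import bot, vision gives the robot as it stands.
- The arm moves only by the tool play_rows, never from a script. Its argument "rows" is a list of rows, each an object of numbers: "dx", "dy", "dz": the shift along the tool's x, y, z as a fraction of full scale; "roll": the turn about the tool's z as a fraction of full scale; "fingers": the closure, from 0 (fully open) to 1 (shut). In form: [{"dx": .., "dy": .., "dz": .., "roll": .., "fingers": ..}, ...]. A call has 1 to 20 rows; each row shifts and turns the commanded pose from where the row before left it, along the tool's axes as they then stand; what a row does not reach is not made up. Full scale, the value 1, is 0.04 m for a shift and 4 degrees for a turn. A row lasts 1/12 s, in which the tool goes at most 41.7 mm and 7.16 degrees, less where a joint would pass 70% of its speed; a pose out of reach is approached as far as the arm can. A call with a number of a shift or a turn outside -1 to 1 is refused whole. A call with a gripper value outside its range is refused whole. The fingers move at their own pace and stop on an object; "grip_force" is the grip in N (left out, the last holds). Time passes only in rows, so rows that do not move let the fingers close. It gives the time, the measured TCP pose, the force and the opening at its end, in the units of the state.
- bot.read_state(): the state, without advancing time (a new reading comes with each control period).
- vision.read_camera(name): name is "scene" or "top"; returns a dict with "pixels" (400x640x3 uint8, red, green, blue), "depth" (400x640 float32, m along the optical axis (not along the pixel's ray), 0 where there is no reading), "fx", "fy", "cx", "cy" (pixels), "R" (3x3) and "t" (3): a world point X has camera coordinates R X + t. Camera axes: x right, y down, z forward; pixel columns grow to the right and rows downward; lengths in m; the calibration is good to about 2 mm. A picture is of the moment at which its call begins.
- bot.finish_job(): hands the job in, once; it reports no verdict.
The state is a dict: "time": time; "q": joint angles; "joint_vel": joint speeds; "joint_torque": joint torques, N m; "tool_pos": TCP position; "tcp_rot": TCP orientation; "wrist_force": force on the tool from outside, world axes, zero at the start; "torque": the same for the moment, N m; "width": opening from 0.0 (shut) to 1.0 (fully open).
Only numpy, scipy, OpenCV 4.12 (cv2) and the standard library are available. Lean on these libraries where they do the work, as an engineer would, in place of code of your own. Each camera call takes 0.05 s, during which the arm holds its last target. There are 200 camera calls.

## Working session

There is one attempt and no reset: what is moved stays moved. The work goes in short steps, Python scripts to look and compute and a tool call to move; the robot and the scene stay as the last step left them, time stands still between calls to the robot, and variables do not carry over. Pictures are saved under pics/ and viewed, on a budget of 10 in all, crops included, one or two more only if the job needs it, and the job is handed in when it is done.

Besides the shell and the picture viewer there is one more tool, called by a JSON object that holds its "fn" and its "kwargs", one argument or row to a line. play_rows: Moves the arm, as the interface text tells. Its arguments: {"type":"object","properties":{"rows":{"type":"array","items":{"type":"object","properties":{"dx":{"type":"number","minimum":-1,"maximum":1},"dy":{"type":"number","minimum":-1,"maximum":1},"dz":{"type":"number","minimum":-1,"maximum":1},"roll":{"type":"number","minimum":-1,"maximum":1},"fingers":{"type":"number"}}}},"grip_force":{"type":"number"}},"required":["rows"]}

```bash
mkdir -p pics; ls
python3 - <<'E'
from workcell import bot, vision
import cv2,numpy as np
for n in("scene","top"):
    c=vision.read_camera(n); cv2.imwrite(f"pics/{n}0.png",c["pixels"][:,:,::-1]); np.savez(f"{n}0.npz",**c)
    print(n,c["fx"],c["fy"],c["cx"],c["cy"],c["R"].round(3).tolist(),c["t"], -c["R"].T@c["t"])
print(bot.read_state(), bot.grip_point_offset)
E
```

```text
pics
scene 364.9434531626385 364.9434531626385 320.99449754797485 197.35597330891596 [[-0.786, 0.619, -0.011], [0.454, 0.565, -0.689], [-0.42, -0.546, -0.724]] [ 0.43920594 -0.15416534  1.1070096 ] [0.8804394  0.42002966 0.70038604]
top 478.22120463683785 478.22120463683785 312.67806684077595 198.23163552667404 [[-0.014, -1.0, -0.0], [-0.99, 0.014, -0.138], [0.138, -0.002, -0.99]] [-0.00768925  0.54000796  1.42814688] [ 0.3375417  -0.01295186  1.48901615]
{'time': 0.1, 'q': array([-1.18191974e+00,  2.64685919e-01,  1.60526039e+00, -2.77614810e-05,
        1.27369733e+00, -3.68962498e-02]), 'joint_vel': array([ 0.00053171,  0.00059859, -0.00358965,  0.00056218,  0.00097708,
        0.00178352]), 'joint_torque': array([ 2.17575271e-04, -5.16706717e+01, -3.68590808e+01,  6.18423815e-05,
        6.35615696e-03,  3.86472379e-06]), 'tool_pos': array([ 0.2785296 , -0.61411874,  0.23006867]), 'tcp_rot': array([-3.06869970e+00, -6.63348928e-01,  6.04713495e-04]), 'wrist_force': array([ 0.58151863,  0.14080629, -1.14892161]), 'torque': array([-0.0013549 , -0.00598862,  0.04507849]), 'width': 0.9990656422199732} 0.0187
```

View pics/scene0.png

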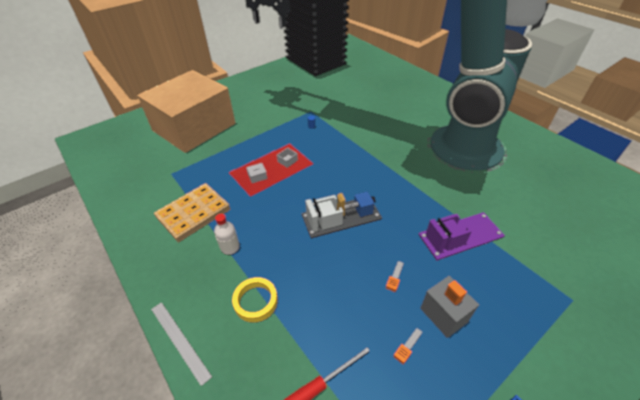

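View pics/top0.png

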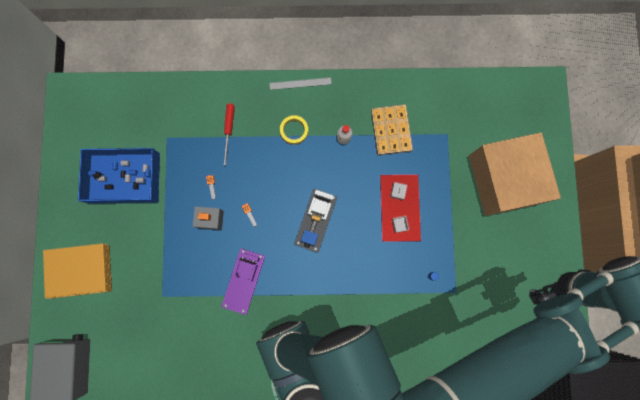

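The scene view shows the red mat with two cans near (257,172) and (288,157), the nest near (340,212) and the gauge in its rack at (455,293). In the top view they are at (399,191)/(401,225), (316,220) and (205,217). Next I'll enlarge these areas.

Run:
```python
import cv2,numpy as np
s=cv2.imread("pics/scene0.png");t=cv2.imread("pics/top0.png")
def cr(im,x,y,w,h): return cv2.resize(im[y:y+h,x:x+w],(400,300),interpolation=cv2.INTER_CUBIC)
a=np.vstack([np.hstack([cr(s,230,135,100,75),cr(s,295,175,100,75)]),np.hstack([cr(t,370,170,80,60+0),cr(t,280,183,80,60+0+0)])])
a[300:,:400]=cr(t,370,180,80,60)
cv2.imwrite("pics/m1.png",a)
```

```text
(no output)
```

View pics/m1.png

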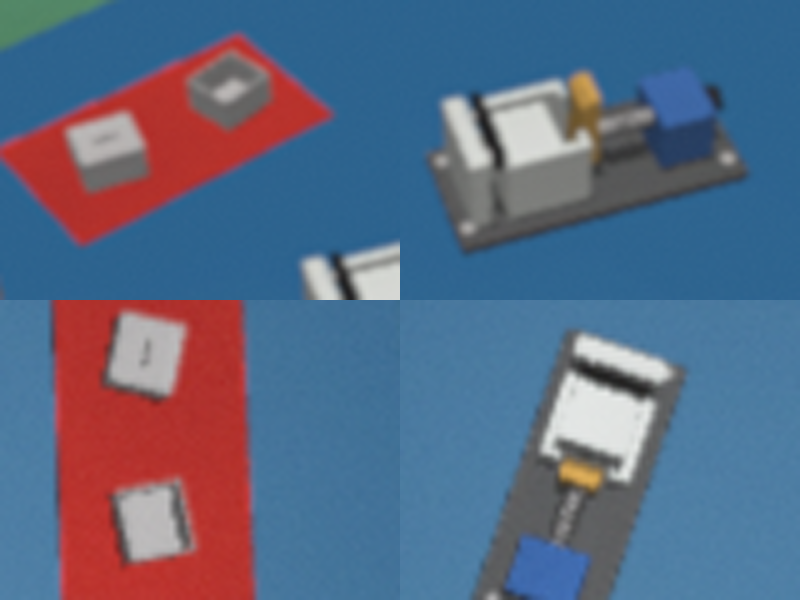

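```bash
cat > h.py <<'E'
import cv2,numpy as np
def ray(c,u,v,z):
    "pixels -> world points on plane z"
    u,v=np.atleast_1d(u).astype(float),np.atleast_1d(v).astype(float)
    d=np.c_[(u-c["cx"])/c["fx"],(v-c["cy"])/c["fy"],np.ones_like(u)]@c["R"]
    o=-c["R"].T@c["t"]
    return o+d*((z-o[2])/d[:,2])[:,None]
def cloud(c):
    v,u=np.mgrid[:400,:640]; z=c["depth"]
    p=np.stack([(u-c["cx"])/c["fx"]*z,(v-c["cy"])/c["fy"]*z,z],-1)
    P=(p-c["t"])@c["R"]; P[z==0]=9; return P
def blob(c,mask,z,near):
    "plane rectify mask (1/4 px contour), minAreaRect in world mm"
    m=cv2.resize(mask.astype(np.uint8)*255,None,fx=4,fy=4,interpolation=cv2.INTER_LINEAR)>127
    n,l,s,ce=cv2.connectedComponentsWithStats(m.astype(np.uint8))
    k=1+np.argmin(np.hypot(*(ce[1:]/4-near).T)+1e3*(s[1:,4]<100))
    v,u=np.nonzero(l==k); P=ray(c,(u+.5)/4-.5,(v+.5)/4-.5,z)
    r=cv2.minAreaRect((P[:,:2]*1000).astype(np.float32))
    return P[:,:2].mean(0)*1000,r,s[k,4]/16
E
python3 - <<'E'
from h import *
for n,near,nb in(("scene",(257,168),(343,200)),("top",(399,191),(316,220))):
    c=dict(np.load(n+"0.npz")); P=cloud(c); h=cv2.cvtColor(c["pixels"],cv2.COLOR_RGB2HSV); H,S,V=[h[...,i].astype(int) for i in range(3)]
    u,v=near; print(n,"can z at px",P[v-3:v+4:3,u-3:u+4:3,2].round(4).tolist())
    print(" can",blob(c,(S<60)&(V>150)&(abs(P[...,2]-.029)<.008),.029,near))
    org=(H>8)&(H<25)&(S>120)&(V>100)
    q=org&(np.hypot(P[...,0]-ray(c,*nb,.06)[0,0],P[...,1]-ray(c,*nb,.06)[0,1])<.12)&(P[...,2]>.02)
    A=P[q]; print(" jaw n",len(A),"zmax",A[:,2].max(), "top pts mean",A[A[:,2]>.066].mean(0),"all",A.mean(0))
    hz=(H<12)&(S>160)&(V>140)|org
    rk=hz&(P[...,2]>.085)&(P[...,2]<.13); A=P[rk]; print(" handle n",len(A),A.mean(0).round(4),"z",A[:,2].max())
    print(" handle top",blob(c,hz&(P[...,2]>.1),.108,(455,290) if n=="scene" else (204,216)))
    B=P[(np.hypot(P[...,0]-ray(c,*nb,.06)[0,0],P[...,1]-ray(c,*nb,.06)[0,1])<.2)]
    for lo,hi in((.064,.08),(.052,.06),(.045,.052),(.004,.013)):
        Q=B[(B[:,2]>lo)&(B[:,2]<hi)]
        r=cv2.minAreaRect((Q[:,:2]*1000).astype(np.float32)); print("  z",lo,hi,len(Q),Q.mean(0).round(4),r)
E
```

```text
scene can z at px [[0.028, 0.0277, 0.0295], [0.0291, 0.0275, 0.029], [0.0272, 0.028, 0.029]]
 can (array([ 565.58337853, -282.18299504]), ((565.9583740234375, -282.67120361328125), (41.42591094970703, 44.7833251953125), 76.1304702758789), np.float64(143.75))
 jaw n 68 zmax 0.07729620447546236 top pts mean [ 0.48325233 -0.02107017  0.07314419] all [ 0.48404196 -0.01972858  0.06840124]
 handle n 1470 [ 0.5946 -0.4433  0.1233] z 0.1299999195572492
 handle top (array([488.36277211, 305.35183465]), ((488.08050537109375, 304.8443298339844), (32.58282470703125, 22.558530807495117), 84.86064910888672), np.float64(175.75))
  z 0.064 0.08 136 [ 0.5133 -0.0331  0.0698] ((515.4521484375, -36.99030303955078), (49.37060546875, 86.74685668945312), 67.00362396240234)
  z 0.052 0.06 206 [ 0.5158 -0.0316  0.0556] ((516.0523681640625, -37.056209564208984), (60.01526641845703, 86.16578674316406), 69.91009521484375)
  z 0.045 0.052 469 [ 0.4767 -0.0208  0.0487] ((482.1738586425781, -23.83364486694336), (57.81269836425781, 159.44204711914062), 69.85233306884766)
  z 0.004 0.013 995 [0.4808 0.0084 0.0081] 
[... 609 characters left out ...]
2.5248718261719, 303.573486328125), (31.6672306060791, 19.668701171875), 89.18280792236328), np.float64(67.0))
  z 0.064 0.08 90 [ 0.5167 -0.0378  0.0693] ((511.61944580078125, -35.956443786621094), (50.1666259765625, 86.0007095336914), 71.66455841064453)
  z 0.052 0.06 123 [ 0.5068 -0.0343  0.0555] ((478.5381774902344, -23.19146728515625), (56.41108322143555, 158.7893524169922), 69.41853332519531)
  z 0.045 0.052 264 [ 0.4702 -0.0199  0.048 ] ((470.95172119140625, -23.319881439208984), (54.20363998413086, 160.8326416015625), 72.6559829711914)
  z 0.004 0.013 1762 [ 0.4625 -0.0182  0.0064] ((468.54302978515625, -25.50323486328125), (392.9014587402344, 393.18743896484375), 43.149383544921875)
```

The closed can (dots visible) is the one with the larger world x, at about (564,-282) mm and 29 mm high, with its long axis at about -14°. The nest's x axis is at about -20°. I'll rectify the nest at the heights of the wall top and the backstop top to get the pocket position.

```bash
cat >> h.py <<'E'
def rect(c,o,yaw,z,hx=75,hy=50,s=4):
    "image of plane z about o (mm), u along nest x, v along nest -y, s px per mm"
    u,v=np.meshgrid(np.arange(-hx,hx,1/s),np.arange(hy,-hy,-1/s)); a=np.radians(yaw)
    X=np.stack([o[0]+u*np.cos(a)-v*np.sin(a),o[1]+u*np.sin(a)+v*np.cos(a),np.full_like(u,z*1.)],-1)/1000
    p=X@c["R"].T+c["t"]; m=(p[...,:2]/p[...,2:])*[c["fx"],c["fy"]]+[c["cx"],c["cy"]]
    m=m.astype(np.float32); return cv2.remap(c["pixels"],m[...,0],m[...,1],cv2.INTER_CUBIC)[:,:,::-1].copy()
E
python3 - <<'E'
from h import *
o=(505,-33);out=[]
for n in("scene","top"):
    c=dict(np.load(n+"0.npz")); r=[]
    for z in(56,71):
        im=rect(c,o,-20.2,z,50,37.5)
        for k in range(-40,41,10):
            x=int((k+50)*4); cv2.line(im,(x,0),(x,8 if k else 300),(0,0,255),1)
            y=int((37.5-k)*4)
            if 0<=y<300: cv2.line(im,(0,y),(8 if k else 400,y),(0,0,255),1)
        r.append(im)
    out.append(np.hstack(r))
cv2.imwrite("pics/r1.png",np.vstack(out))
E
```

```text
(no output)
```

View pics/r1.png

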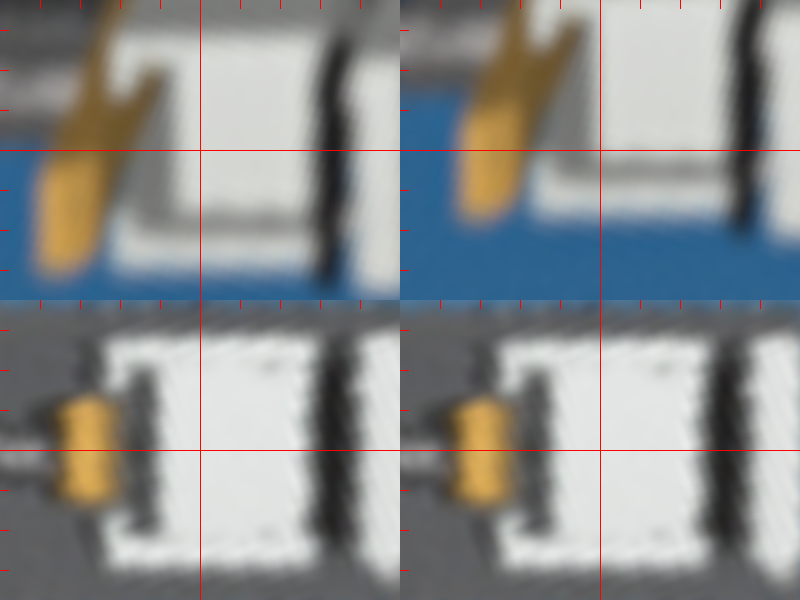

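The top view puts the walls' centre line at y = -1.2 mm and the jaw face and pad edges at a pocket centre of about +4 mm. The scene view gives y = -1.5 mm and x about +7 mm. So the pocket is near +6 mm along nest x from (505,-33); I'll refine it with the can in hand. Now I'll move to the can.

{"fn": "play_rows", "kwargs": {
  "rows": [
    {"roll":0.965,"fingers":0},
    {"roll":0.965,"fingers":0},
    {"roll":0.965,"fingers":0},
    {"roll":0.965,"fingers":0},
    {"roll":0.965,"fingers":0},
    {"roll":0.965,"fingers":0},
    {"roll":0.965,"fingers":0},
    {"roll":0.965,"fingers":0},
    {"roll":0.965,"fingers":0},
    {"roll":0.965,"fingers":0}
  ]
}}

```text
validation failed for argument at $.ro...
```

{"fn": "play_rows", "kwargs": {
  "rows": [
    {"dx":0.245,"dy":-0.49,"fingers":0},
    {"dx":0.245,"dy":-0.49,"fingers":0},
    {"dx":0.245,"dy":-0.49,"fingers":0},
    {"dx":0.245,"dy":-0.49,"fingers":0},
    {"dx":0.245,"dy":-0.49,"fingers":0},
    {"dx":0.245,"dy":-0.49,"fingers":0},
    {"dx":0.245,"dy":-0.49,"fingers":0},
    {"dx":0.245,"dy":-0.49,"fingers":0},
    {"dx":0.245,"dy":-0.49,"fingers":0},
    {"dx":0.245,"dy":-0.49,"fingers":0},
    {"dx":0.245,"dy":-0.49,"fingers":0},
    {"dx":0.245,"dy":-0.49,"fingers":0},
    {"dx":0.245,"dy":-0.49,"fingers":0},
    {"dx":0.245,"dy":-0.49,"fingers":0},
    {"dx":0.245,"dy":-0.49,"fingers":0},
    {"dx":0.245,"dy":-0.49,"fingers":0},
    {"dx":0.245,"dy":-0.49,"fingers":0},
    {"dx":0.245,"dy":-0.49,"fingers":0},
    {"dx":0.245,"dy":-0.49,"fingers":0},
    {"dx":0.245,"dy":-0.49,"fingers":0}
  ]
}}

```text
validation failed for argument at $.ro...
```

```bash
cat >> h.py <<'E'
def go(x,y,z,ang):
    "remaining shift in tool axes (mm) after turning to tool-x angle ang (deg), and roll (deg)"
    from workcell import bot
    s=bot.read_state(); p=s["tool_pos"]*1000; R=cv2.Rodrigues(np.array(s["tcp_rot"]))[0]
    a0=np.degrees(np.arctan2(R[1,0],R[0,0])); a=np.radians(ang); d=np.array([x,y])-p[:2]
    print("t %.2f pos %s ang %.2f tilt %.2f F %s w %.3f"%(s["time"],p.round(1),a0,np.degrees(np.arccos(-R[2,2])),np.round(s["wrist_force"],1),s["width"]),"q6 %.2f"%s["q"][5])
    print("dx %.1f dy %.1f dz %.1f roll %.2f"%(d@[np.cos(a),np.sin(a)],d@[np.sin(a),-np.cos(a)],p[2]-z,a0-ang))
E
python3 -c "
from h import *
go(564.3,-282.2,14,-14.2)"
```

```text
t 0.10 pos [ 278.5 -614.1  230.1] ang 24.40 tilt 0.12 F [ 0.6  0.1 -1.1] w 0.999 q6 -0.04
dx 195.6 dy -391.9 dz 216.1 roll 38.60
```

{"fn": "play_rows", "kwargs": {
  "rows": [
    {"dx":0.0,"dy":0.0,"dz":0.0,"roll":0.965,"fingers":0.0},
    {"dx":0.0,"dy":0.0,"dz":0.0,"roll":0.965,"fingers":0.0},
    {"dx":0.0,"dy":0.0,"dz":0.0,"roll":0.965,"fingers":0.0},
    {"dx":0.0,"dy":0.0,"dz":0.0,"roll":0.965,"fingers":0.0},
    {"dx":0.0,"dy":0.0,"dz":0.0,"roll":0.965,"fingers":0.0},
    {"dx":0.0,"dy":0.0,"dz":0.0,"roll":0.965,"fingers":0.0},
    {"dx":0.0,"dy":0.0,"dz":0.0,"roll":0.965,"fingers":0.0},
    {"dx":0.0,"dy":0.0,"dz":0.0,"roll":0.965,"fingers":0.0},
    {"dx":0.0,"dy":0.0,"dz":0.0,"roll":0.965,"fingers":0.0},
    {"dx":0.0,"dy":0.0,"dz":0.0,"roll":0.965,"fingers":0.0}
  ]
}}

```text
time: 0.93
tool_pos: [0.2786, -0.6143, 0.2305]
tcp_rot: [-3.116, 0.394, 0.001]
wrist_force: [0.3, -0.3, -1.1]
width: 1.0
```

All keys are needed. Now the traverse to above the can.

{"fn": "play_rows", "kwargs": {
  "rows": [
    {"dx":0.245,"dy":-0.49,"dz":0.0,"roll":0.0,"fingers":0.0},
    {"dx":0.245,"dy":-0.49,"dz":0.0,"roll":0.0,"fingers":0.0},
    {"dx":0.245,"dy":-0.49,"dz":0.0,"roll":0.0,"fingers":0.0},
    {"dx":0.245,"dy":-0.49,"dz":0.0,"roll":0.0,"fingers":0.0},
    {"dx":0.245,"dy":-0.49,"dz":0.0,"roll":0.0,"fingers":0.0},
    {"dx":0.245,"dy":-0.49,"dz":0.0,"roll":0.0,"fingers":0.0},
    {"dx":0.245,"dy":-0.49,"dz":0.0,"roll":0.0,"fingers":0.0},
    {"dx":0.245,"dy":-0.49,"dz":0.0,"roll":0.0,"fingers":0.0},
    {"dx":0.245,"dy":-0.49,"dz":0.0,"roll":0.0,"fingers":0.0},
    {"dx":0.245,"dy":-0.49,"dz":0.0,"roll":0.0,"fingers":0.0},
    {"dx":0.245,"dy":-0.49,"dz":0.2,"roll":0.0,"fingers":0.0},
    {"dx":0.245,"dy":-0.49,"dz":0.2,"roll":0.0,"fingers":0.0},
    {"dx":0.245,"dy":-0.49,"dz":0.2,"roll":0.0,"fingers":0.0},
    {"dx":0.245,"dy":-0.49,"dz":0.3,"roll":0.0,"fingers":0.0},
    {"dx":0.245,"dy":-0.49,"dz":0.3,"roll":0.0,"fingers":0.0},
    {"dx":0.245,"dy":-0.49,"dz":0.3,"roll":0.0,"fingers":0.0},
    {"dx":0.245,"dy":-0.49,"dz":0.3,"roll":0.0,"fingers":0.0},
    {"dx":0.245,"dy":-0.49,"dz":0.3,"roll":0.0,"fingers":0.0},
    {"dx":0.245,"dy":-0.49,"dz":0.3,"roll":0.0,"fingers":0.0},
    {"dx":0.245,"dy":-0.49,"dz":0.3,"roll":0.0,"fingers":0.0}
  ]
}}

```text
time: 2.6
tool_pos: [0.5652, -0.2817, 0.1221]
tcp_rot: [-3.117, 0.388, 0.002]
wrist_force: [1.0, -0.1, -0.1]
width: 0.998
```

```bash
python3 -c "
from h import *
go(564.3,-282.2,14,-14.2)"
```

```text
t 2.60 pos [ 565.2 -281.7  122.1] ang -14.21 tilt 0.06 F [ 1.  -0.1 -0.1] w 0.998 q6 1.32
dx -0.7 dy 0.7 dz 108.1 roll -0.01
```

{"fn": "play_rows", "kwargs": {
  "rows": [
    {"dx":-0.02,"dy":0.02,"dz":0.3,"roll":0.0,"fingers":0.0},
    {"dx":0.0,"dy":0.0,"dz":0.4,"roll":0.0,"fingers":0.0},
    {"dx":0.0,"dy":0.0,"dz":0.4,"roll":0.0,"fingers":0.0},
    {"dx":0.0,"dy":0.0,"dz":0.4,"roll":0.0,"fingers":0.0},
    {"dx":0.0,"dy":0.0,"dz":0.4,"roll":0.0,"fingers":0.0},
    {"dx":0.0,"dy":0.0,"dz":0.4,"roll":0.0,"fingers":0.0},
    {"dx":0.0,"dy":0.0,"dz":0.3,"roll":0.0,"fingers":0.0},
    {"dx":0.0,"dy":0.0,"dz":0.1,"roll":0.0,"fingers":0.0},
    {"dx":0.0,"dy":0.0,"dz":0.0,"roll":0.0,"fingers":1.0},
    {"dx":0.0,"dy":0.0,"dz":0.0,"roll":0.0,"fingers":1.0},
    {"dx":0.0,"dy":0.0,"dz":0.0,"roll":0.0,"fingers":1.0},
    {"dx":0.0,"dy":0.0,"dz":0.0,"roll":0.0,"fingers":1.0},
    {"dx":0.0,"dy":0.0,"dz":0.0,"roll":0.0,"fingers":1.0},
    {"dx":0.0,"dy":0.0,"dz":0.0,"roll":0.0,"fingers":1.0},
    {"dx":0.0,"dy":0.0,"dz":0.0,"roll":0.0,"fingers":1.0},
    {"dx":0.0,"dy":0.0,"dz":0.0,"roll":0.0,"fingers":1.0}
  ],
  "grip_force": 35
}}

```text
time: 3.93
tool_pos: [0.5652, -0.2841, 0.0168]
tcp_rot: [3.116, -0.388, 0.004]
wrist_force: [0.1, -1.2, 5.3]
width: 0.46
```

```bash
python3 -c "
from h import *
go(564.3,-282.2,14,-14.2)"
```

```text
t 3.93 pos [ 565.2 -284.1   16.8] ang -14.20 tilt 0.16 F [ 0.1 -1.2  5.3] w 0.460 q6 1.31
dx -1.4 dy -1.6 dz 2.8 roll -0.00
```

{"fn": "play_rows", "kwargs": {
  "rows": [
    {"dx":0.0,"dy":0.0,"dz":-0.3,"roll":0.0,"fingers":1.0},
    {"dx":0.0,"dy":0.0,"dz":-0.5,"roll":0.0,"fingers":1.0},
    {"dx":0.0,"dy":0.0,"dz":-0.5,"roll":0.0,"fingers":1.0},
    {"dx":0.0,"dy":0.0,"dz":-0.5,"roll":0.0,"fingers":1.0},
    {"dx":0.0,"dy":0.0,"dz":-0.5,"roll":0.5,"fingers":1.0},
    {"dx":0.0,"dy":0.0,"dz":-0.5,"roll":0.5,"fingers":1.0},
    {"dx":0.0,"dy":0.0,"dz":-0.2,"roll":0.5,"fingers":1.0},
    {"dx":0.0,"dy":0.0,"dz":0.0,"roll":0.0,"fingers":1.0}
  ]
}}

```text
time: 4.6
tool_pos: [0.5655, -0.2842, 0.1388]
tcp_rot: [3.091, -0.552, 0.008]
wrist_force: [-0.2, 0.2, -1.6]
width: 0.456
```

```bash
python3 -c "
from h import *
go(511.4,-36.7,130,-20.2)"
```

```text
t 4.60 pos [ 565.5 -284.2  138.8] ang -20.25 tilt 0.29 F [-0.2  0.2 -1.6] w 0.456 q6 1.42
dx -136.3 dy -213.5 dz 8.8 roll -0.05
```

{"fn": "play_rows", "kwargs": {
  "rows": [
    {"dx":-0.284,"dy":-0.445,"dz":0.0,"roll":0.0,"fingers":1.0},
    {"dx":-0.284,"dy":-0.445,"dz":0.0,"roll":0.0,"fingers":1.0},
    {"dx":-0.284,"dy":-0.445,"dz":0.0,"roll":0.0,"fingers":1.0},
    {"dx":-0.284,"dy":-0.445,"dz":0.0,"roll":0.0,"fingers":1.0},
    {"dx":-0.284,"dy":-0.445,"dz":0.0,"roll":0.0,"fingers":1.0},
    {"dx":-0.284,"dy":-0.445,"dz":0.0,"roll":0.0,"fingers":1.0},
    {"dx":-0.284,"dy":-0.445,"dz":0.0,"roll":0.0,"fingers":1.0},
    {"dx":-0.284,"dy":-0.445,"dz":0.0,"roll":0.0,"fingers":1.0},
    {"dx":-0.284,"dy":-0.445,"dz":0.0,"roll":0.0,"fingers":1.0},
    {"dx":-0.284,"dy":-0.445,"dz":0.0,"roll":0.0,"fingers":1.0},
    {"dx":-0.284,"dy":-0.445,"dz":0.0,"roll":0.0,"fingers":1.0},
    {"dx":-0.284,"dy":-0.445,"dz":0.2,"roll":0.0,"fingers":1.0},
    {"dx":0.0,"dy":0.0,"dz":0.5,"roll":0.0,"fingers":1.0},
    {"dx":0.0,"dy":0.0,"dz":0.2,"roll":0.0,"fingers":1.0},
    {"dx":0.0,"dy":0.0,"dz":0.0,"roll":0.0,"fingers":1.0}
  ]
}}

```text
time: 5.85
tool_pos: [0.5067, -0.0353, 0.0961]
tcp_rot: [3.093, -0.549, -0.011]
wrist_force: [0.2, -0.5, -0.6]
width: 0.459
```

Run:
```python
from h import *
from workcell import vision
go(511.4,-36.7,62.8,-20.2)
o=(510.2,-36.3);r=[]
for n,k in(("scene",5),("top",5)):
    c=vision.read_camera(n); np.savez(f"{n}1.npz",**c); im=c["pixels"][:,:,::-1]
    p=c["R"]@np.array([.51,-.036,.08])+c["t"]; u,v=int(p[0]/p[2]*c["fx"]+c["cx"]),int(p[1]/p[2]*c["fy"]+c["cy"])
    print(n,u-40,v-30)
    a=cv2.resize(im[v-30:v+30,u-40:u+40],(400,300),interpolation=cv2.INTER_CUBIC)
    b=rect(c,o,-20.2,85,50,37.5) # plane of can mid
    for k in range(-40,41,10):
        x=int((k+50)*4); cv2.line(b,(x,0),(x,8 if k else 300),(0,0,255),1)
        y=int((37.5-k)*4)
        if 0<=y<300: cv2.line(b,(0,y),(8 if k else 400,y),(0,0,255),1)
    r.append(np.hstack([a,b]))
cv2.imwrite("pics/hov.png",np.vstack(r))
```

```text
t 5.85 pos [506.7 -35.3  96.1] ang -20.13 tilt 0.39 F [ 0.2 -0.5 -0.6] w 0.459 q6 1.80
dx 4.9 dy -0.3 dz 33.3 roll 0.07
scene 287 168
top 279 176
```

View pics/hov.png

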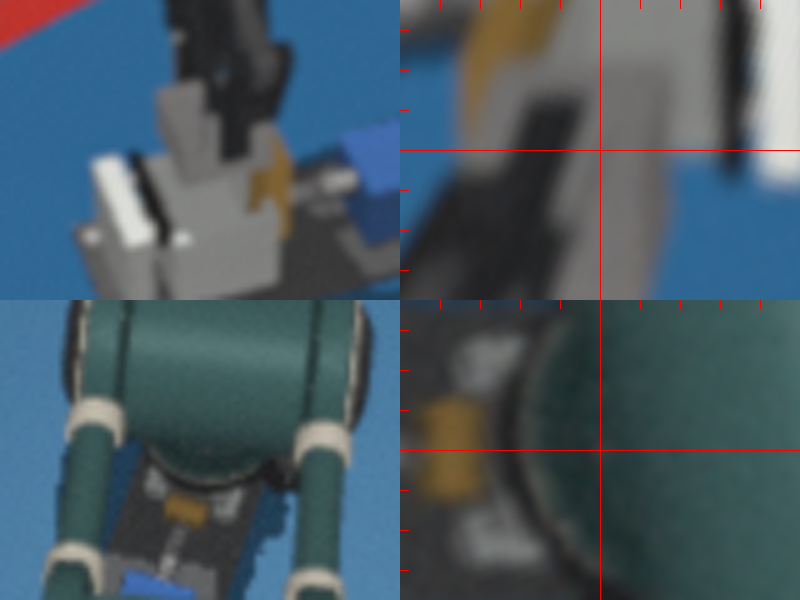

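The view shows the can just below the fingers over the nest, but it is shaded and the top camera is blocked. I'll use the depth from the scene camera for the can's faces and the nest's.

Run:
```python
from h import *
o=np.array([510.2,-36.3]);a=np.radians(-20.2)
def loc(P):
    d=P[...,:2]*1000-o; return np.stack([d[...,0]*np.cos(a)+d[...,1]*np.sin(a),-d[...,0]*np.sin(a)+d[...,1]*np.cos(a),P[...,2]*1000],-1)
for n in("scene0","scene1","top0"):
    c=dict(np.load(n+".npz"));L=loc(cloud(c));h=cv2.cvtColor(c["pixels"],cv2.COLOR_RGB2HSV)
    org=(h[...,0]>8)&(h[...,0]<28)&(h[...,1]>110)
    x,y,z=L[...,0],L[...,1],L[...,2]
    near=(abs(x)<60)&(abs(y)<45)
    f=lambda m:(m.sum(),[np.percentile(L[m],q,axis=0).round(1).tolist() for q in(10,50,90)]) if m.sum() else 0
    print(n,"jaw face",f(near&org&(z>45)&(z<68)&(x>-30)),"jaw top",f(near&org&(z>69)))
    print(" wall+y outer",f(near&(z>15)&(z<50)&(y>15)&(abs(x)<15)))
    print(" wall tops",f(near&(abs(z-56)<2.5)&(y>14)&(abs(x)<15)),f(near&(abs(z-56)<2.5)&(y<-14)&(abs(x)<15)))
    dk=h[...,2]<70
    print(" black",f(near&dk&(x>10)&(abs(y)<15)&(z>50)))
    print(" floor",f(near&(abs(z-49)<3)&(abs(y)<15)))
    print(" end block top",f(near&(x>15)&(z>67)&(abs(y)<20)))
    if n=="scene1":
        print(" can +y",f(near&(z>84)&(z<94)&(y>12)&(abs(x)<14)))
        print(" can +x",f(near&(z>84)&(z<106)&(abs(y)<15)&(x>8)))
        print(" can top",f(near&(abs(z-108)<3)))
```

```text
scene0 jaw face (np.int64(18), [[-29.4, 2.5, 53.1], [-26.1, 9.0, 60.0], [-25.3, 13.3, 67.5]]) jaw top (np.int64(42), [[-35.4, -6.3, 71.0], [-31.2, 4.9, 74.0], [-26.9, 13.8, 76.4]])
 wall+y outer (np.int64(119), [[-11.8, 27.9, 18.4], [-0.7, 29.4, 33.5], [11.1, 30.4, 48.3]])
 wall tops (np.int64(39), [[-12.1, 24.4, 54.1], [-1.4, 28.3, 56.2], [11.4, 30.4, 57.7]]) (np.int64(33), [[-11.8, -26.9, 54.4], [-0.6, -23.0, 56.0], [10.6, -19.7, 57.2]])
 black (np.int64(16), [[27.9, -8.1, 68.3], [29.9, 1.9, 69.4], [32.0, 10.6, 71.8]])
 floor (np.int64(149), [[-11.8, -12.1, 48.1], [4.1, 0.2, 49.5], [19.3, 12.4, 51.0]])
 end block top (np.int64(31), [[27.8, -13.7, 67.9], [30.9, 0.9, 69.6], [32.5, 15.9, 72.1]])
scene1 jaw face (np.int64(16), [[-29.0, 4.5, 53.9], [-26.4, 10.9, 58.5], [-25.3, 14.3, 64.9]]) jaw top (np.int64(10), [[-36.3, 8.3, 69.5], [-33.4, 12.5, 70.6], [-29.1, 14.8, 75.6]])
 wall+y outer (np.int64(118), [[-12.1, 28.1, 18.8], [-0.2, 29.5, 34.1], [11.2, 30.7, 47.7]])
 wall tops (np.int64(33), [[-11.2, 23.9, 54.5], [-0.3, 27.8, 56.1], [12.0, 29.5, 57.5]]) (np.int64(4), [[11.9, -24.2, 54.
[... 571 characters left out ...]
]])
top0 jaw face (np.int64(2), [[-29.8, -0.5, 67.1], [-29.7, 3.2, 67.5], [-29.6, 7.0, 67.8]]) jaw top (np.int64(29), [[-40.6, -8.2, 70.8], [-36.4, 1.0, 73.7], [-31.9, 10.4, 78.7]])
 wall+y outer (np.int64(21), [[-11.5, 16.1, 43.3], [3.0, 18.7, 46.6], [12.5, 22.6, 48.9]])
 wall tops (np.int64(14), [[-12.2, 23.1, 54.2], [-5.4, 24.6, 55.4], [7.0, 27.9, 57.4]]) (np.int64(15), [[-9.8, -25.6, 53.8], [1.8, -23.6, 55.4], [11.8, -21.5, 57.6]])
 black (np.int64(25), [[23.0, -12.2, 65.6], [25.4, 1.4, 67.3], [28.5, 12.4, 71.3]])
 floor (np.int64(69), [[-11.7, -12.1, 46.6], [3.1, 0.7, 48.8], [19.4, 11.2, 51.1]])
 end block top (np.int64(22), [[23.7, -14.7, 67.2], [27.0, -4.0, 68.2], [34.0, 14.3, 72.5]])
```

In the scene camera's frame the can's faces put its centre at (-3.5, 0.0). The jaw face, pad slope and wall face put the pocket at about (1.6, 1.0). I'll shift by +6 mm in x, with a slight bias towards the sprung backstop, and +0.9 mm in y, then descend to just above the walls.

{"fn": "play_rows", "kwargs": {
  "rows": [
    {"dx":0.05,"dy":-0.012,"dz":0.0,"roll":0.0,"fingers":1.0},
    {"dx":0.05,"dy":-0.012,"dz":0.0,"roll":0.0,"fingers":1.0},
    {"dx":0.05,"dy":0.0,"dz":0.0,"roll":0.0,"fingers":1.0},
    {"dx":0.0,"dy":0.0,"dz":0.1,"roll":0.0,"fingers":1.0},
    {"dx":0.0,"dy":0.0,"dz":0.1,"roll":0.0,"fingers":1.0},
    {"dx":0.0,"dy":0.0,"dz":0.1,"roll":0.0,"fingers":1.0},
    {"dx":0.0,"dy":0.0,"dz":0.1,"roll":0.0,"fingers":1.0},
    {"dx":0.0,"dy":0.0,"dz":0.1,"roll":0.0,"fingers":1.0},
    {"dx":0.0,"dy":0.0,"dz":0.0,"roll":0.0,"fingers":1.0},
    {"dx":0.0,"dy":0.0,"dz":0.0,"roll":0.0,"fingers":1.0}
  ]
}}

```text
time: 6.78
tool_pos: [0.5151, -0.0368, 0.0789]
tcp_rot: [-3.093, 0.551, 0.003]
wrist_force: [-1.6, 1.0, 0.6]
width: 0.455
```

```bash
cat >> h.py <<'E'
O=np.array([510.2,-36.3])
def nestpos(nx,ny):
    a=np.radians(-20.2); return O[0]+nx*np.cos(a)-ny*np.sin(a),O[1]+nx*np.sin(a)+ny*np.cos(a)
E
python3 -c "
from h import *
go(*nestpos(2.5,0.7),62.8,-20.2)"
```

```text
t 6.78 pos [515.1 -36.8  78.9] ang -20.20 tilt 0.11 F [-1.6  1.   0.6] w 0.455 q6 1.80
dx -2.2 dy 0.5 dz 16.1 roll -0.00
```

{"fn": "play_rows", "kwargs": {
  "rows": [
    {"dx":-0.05,"dy":0.008,"dz":0.0,"roll":0.0,"fingers":1.0},
    {"dx":0.0,"dy":0.0,"dz":0.05,"roll":0.0,"fingers":1.0},
    {"dx":0.0,"dy":0.0,"dz":0.05,"roll":0.0,"fingers":1.0},
    {"dx":0.0,"dy":0.0,"dz":0.05,"roll":0.0,"fingers":1.0},
    {"dx":0.0,"dy":0.0,"dz":0.05,"roll":0.0,"fingers":1.0},
    {"dx":0.0,"dy":0.0,"dz":0.025,"roll":0.0,"fingers":1.0},
    {"dx":0.0,"dy":0.0,"dz":0.025,"roll":0.0,"fingers":1.0},
    {"dx":0.0,"dy":0.0,"dz":0.0,"roll":0.0,"fingers":1.0},
    {"dx":0.0,"dy":0.0,"dz":0.0,"roll":0.0,"fingers":1.0}
  ]
}}

```text
time: 7.53
tool_pos: [0.5136, -0.0366, 0.0691]
tcp_rot: [3.093, -0.551, -0.001]
wrist_force: [-1.3, 0.0, -1.9]
width: 0.458
```

```bash
python3 -c "
from h import *
go(*nestpos(2.5,0.7),62.8,-20.2)"
```

```text
t 7.53 pos [513.6 -36.6  69.1] ang -20.20 tilt 0.03 F [-1.3  0.  -1.9] w 0.458 q6 1.80
dx -0.8 dy 0.2 dz 6.3 roll -0.00
```

{"fn": "play_rows", "kwargs": {
  "rows": [
    {"dx":0.0,"dy":0.0,"dz":0.04,"roll":0.0,"fingers":1.0},
    {"dx":0.0,"dy":0.0,"dz":0.04,"roll":0.0,"fingers":1.0},
    {"dx":0.0,"dy":0.0,"dz":0.04,"roll":0.0,"fingers":1.0},
    {"dx":0.0,"dy":0.0,"dz":0.0,"roll":0.0,"fingers":1.0},
    {"dx":0.0,"dy":0.0,"dz":0.0,"roll":0.0,"fingers":1.0}
  ]
}}

```text
time: 7.95
tool_pos: [0.5137, -0.0366, 0.0642]
tcp_rot: [-3.093, 0.551, 0.001]
wrist_force: [0.2, 0.3, -1.6]
width: 0.456
```

{"fn": "play_rows", "kwargs": {
  "rows": [
    {"dx":0.0,"dy":0.0,"dz":0.03,"roll":0.0,"fingers":1.0},
    {"dx":0.0,"dy":0.0,"dz":0.0,"roll":0.0,"fingers":1.0},
    {"dx":0.0,"dy":0.0,"dz":0.0,"roll":0.0,"fingers":0.3},
    {"dx":0.0,"dy":0.0,"dz":0.0,"roll":0.0,"fingers":0.0},
    {"dx":0.0,"dy":0.0,"dz":0.0,"roll":0.0,"fingers":0.0},
    {"dx":0.0,"dy":0.0,"dz":0.0,"roll":0.0,"fingers":0.0},
    {"dx":0.0,"dy":0.0,"dz":0.0,"roll":0.0,"fingers":0.0},
    {"dx":0.0,"dy":0.0,"dz":-0.2,"roll":0.0,"fingers":0.0},
    {"dx":0.0,"dy":0.0,"dz":-0.4,"roll":0.0,"fingers":0.0},
    {"dx":0.0,"dy":0.0,"dz":-0.6,"roll":0.0,"fingers":0.0},
    {"dx":0.0,"dy":0.0,"dz":-0.6,"roll":0.0,"fingers":0.0},
    {"dx":0.0,"dy":0.0,"dz":-0.6,"roll":0.0,"fingers":0.0},
    {"dx":0.0,"dy":0.0,"dz":-0.6,"roll":0.0,"fingers":0.0},
    {"dx":0.0,"dy":0.0,"dz":0.0,"roll":0.0,"fingers":0.0}
  ]
}}

```text
time: 9.12
tool_pos: [0.5176, -0.0371, 0.1899]
tcp_rot: [-3.092, 0.551, -0.016]
wrist_force: [1.4, -0.8, 0.6]
width: 1.002
```

Run:
```python
from h import *
from workcell import vision
c=vision.read_camera("scene"); np.savez("scene2.npz",**c)
o=O;a=np.radians(-20.2)
L=cloud(c)*1000; d=L[...,:2]-o; x=d[...,0]*np.cos(a)+d[...,1]*np.sin(a); y=-d[...,0]*np.sin(a)+d[...,1]*np.cos(a); z=L[...,2]
m=(abs(x)<26)&(abs(y)<26)&(abs(z-75)<4); print("can top z",np.median(z[m]),m.sum())
s=(abs(x)<14)&(y>10)&(y<26)&(z>58)&(z<72); print("+y face y",np.median(y[s]),s.sum())
for q in (x[m&(abs(y)<16)],y[m&(abs(x)<16)]): print(np.percentile(q,[1,50,99]).round(1))
print("top tilt fit",np.linalg.lstsq(np.c_[x[m],y[m],np.ones(m.sum())],z[m],rcond=None)[0])
go(485,304.5,150,87)
im=c["pixels"][:,:,::-1]
cv2.imwrite("pics/seat.png",np.hstack([cv2.resize(im[170:250,290:390],(400,320),interpolation=cv2.INTER_CUBIC),cv2.resize(im[260:340,405:505],(400,320),interpolation=cv2.INTER_CUBIC)]))
```

```text
can top z 74.8844180657569 263
+y face y 21.148513257493484 47
[-18.9   3.9  25.1]
[-18.3   3.3  22.6]
top tilt fit [-9.49286592e-03 -1.38209085e-02  7.49337152e+01]
t 9.17 pos [516.5 -36.9 187.4] ang -20.20 tilt 0.44 F [-0.2 -0.6 -0.1] w 1.002 q6 1.80
dx 339.3 dy -49.3 dz 37.4 roll -107.20
```

View pics/seat.png

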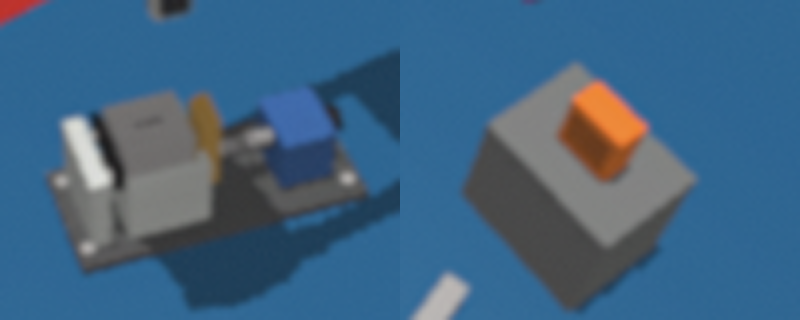

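The can is seated (top at 74.9 mm, level, right yaw), and the gauge stands in its rack. I'll measure the handle from scene depth, as scene depth agreed with the TCP.

Run:
```python
from h import *
for n in("scene0","scene2","top0"):
    c=dict(np.load(n+".npz"));P=cloud(c)*1000;h=cv2.cvtColor(c["pixels"],cv2.COLOR_RGB2HSV)
    near=np.hypot(P[...,0]-485,P[...,1]-304)<60
    org=(h[...,0]<22)&(h[...,1]>120)
    t=near&org&(P[...,2]>104)&(P[...,2]<113); Q=P[t]; print(n,"top",t.sum(),Q.mean(0).round(1),cv2.minAreaRect(Q[:,:2].astype(np.float32)))
    k=near&~org&(abs(P[...,2]-72)<3); r=cv2.minAreaRect(P[k][:,:2].astype(np.float32)); print(" rack",k.sum(),r)
    a=np.radians(-3); x=P[...,0]*np.cos(a)+P[...,1]*np.sin(a); y=-P[...,0]*np.sin(a)+P[...,1]*np.cos(a)
    s=near&org&(P[...,2]>78)&(P[...,2]<102); print(" side",s.sum(), P[s].mean(0).round(1) if s.sum() else 0)
    for lab,z0 in(("rack",.072),("handle",.108)):
        m=(k if lab=="rack" else t); print(" blob",lab,blob(c,m,z0,(455,290) if n[0]=="s" else (204,216))[:2])
```

```text
scene0 top 164 [486.7 304.7 107.9] ((485.20770263671875, 304.51385498046875), (29.842653274536133, 20.280248641967773), 86.95690155029297)
 rack 864 ((485.86322021484375, 303.6803894042969), (74.59060668945312, 61.53676223754883), 85.25438690185547)
 side 132 [493.2 306.9  90. ]
 blob rack (array([491.42139573, 306.93375267]), ((486.5908508300781, 303.81103515625), (76.03395080566406, 63.66165542602539), 84.76025390625))
 blob handle (array([486.78579062, 304.74807401]), ((487.3567199707031, 304.2532653808594), (31.509063720703125, 21.306625366210938), 83.70751190185547))
scene2 top 160 [486.4 304.8 107.8] ((485.8089904785156, 304.3587341308594), (29.479408264160156, 18.136241912841797), 86.91654968261719)
 rack 876 ((485.7877197265625, 303.8157043457031), (74.91613006591797, 60.499244689941406), 85.77891540527344)
 side 129 [493.2 306.8  90.2]
 blob rack (array([491.44188688, 306.89274199]), ((486.4697265625, 304.0624694824219), (76.25241088867188, 63.26195526123047), 85.18838500976562))
 blob handle (array([486.56859404, 304.78946218]), ((486.4156799316406, 304.4208679199219), (31.467529296875, 19.83809471130371), 84.70841217041016))
top0 top 54 [482.5 303.7 107.8] ((482.0411376953125, 304.14764404296875), (30.165002822875977, 16.85307502746582), 80.75635528564453)
 rack 286 ((482.5232238769531, 304.2057189941406), (75.75932312011719, 59.62871551513672), 85.10922241210938)
 side 11 [480.2 296.   95.5]
 blob rack (array([481.44543256, 303.24707987]), ((482.56231689453125, 303.9422302246094), (77.37969207763672, 61.95370864868164), 84.76319122314453))
 blob handle (array([482.48854816, 303.67656945]), ((482.5255126953125, 303.6173400878906), (31.579572677612305, 19.668678283691406), 89.18270874023438))
```

{"fn": "play_rows", "kwargs": {
  "rows": [
    {"dx":0.0,"dy":0.0,"dz":0.0,"roll":-1.0,"fingers":0.0},
    {"dx":0.0,"dy":0.0,"dz":0.0,"roll":-1.0,"fingers":0.0},
    {"dx":0.0,"dy":0.0,"dz":0.0,"roll":-1.0,"fingers":0.0},
    {"dx":0.0,"dy":0.0,"dz":0.0,"roll":-1.0,"fingers":0.0},
    {"dx":0.0,"dy":0.0,"dz":0.0,"roll":-1.0,"fingers":0.0},
    {"dx":0.0,"dy":0.0,"dz":0.0,"roll":-1.0,"fingers":0.0},
    {"dx":0.0,"dy":0.0,"dz":0.0,"roll":-1.0,"fingers":0.0},
    {"dx":0.0,"dy":0.0,"dz":0.0,"roll":-1.0,"fingers":0.0},
    {"dx":0.0,"dy":0.0,"dz":0.0,"roll":-1.0,"fingers":0.0},
    {"dx":0.0,"dy":0.0,"dz":0.0,"roll":-1.0,"fingers":0.0},
    {"dx":0.0,"dy":0.0,"dz":0.0,"roll":-1.0,"fingers":0.0},
    {"dx":0.0,"dy":0.0,"dz":0.0,"roll":-1.0,"fingers":0.0},
    {"dx":0.0,"dy":0.0,"dz":0.0,"roll":-1.0,"fingers":0.0},
    {"dx":0.0,"dy":0.0,"dz":0.0,"roll":-1.0,"fingers":0.0},
    {"dx":0.0,"dy":0.0,"dz":0.0,"roll":-1.0,"fingers":0.0},
    {"dx":0.0,"dy":0.0,"dz":0.0,"roll":-1.0,"fingers":0.0},
    {"dx":0.0,"dy":0.0,"dz":0.0,"roll":-1.0,"fingers":0.0},
    {"dx":0.0,"dy":0.0,"dz":0.0,"roll":-1.0,"fingers":0.0},
    {"dx":0.0,"dy":0.0,"dz":0.0,"roll":-1.0,"fingers":0.0},
    {"dx":0.0,"dy":0.0,"dz":0.0,"roll":-1.0,"fingers":0.0}
  ]
}}

```text
time: 10.83
tool_pos: [0.5128, -0.0365, 0.182]
tcp_rot: [-2.72, -1.57, 0.003]
wrist_force: [0.6, 0.6, -0.4]
width: 0.998
```

{"fn": "play_rows", "kwargs": {
  "rows": [
    {"dx":0.0,"dy":0.0,"dz":0.0,"roll":-1.0,"fingers":0.0},
    {"dx":0.0,"dy":0.0,"dz":0.0,"roll":-1.0,"fingers":0.0},
    {"dx":0.0,"dy":0.0,"dz":0.0,"roll":-1.0,"fingers":0.0},
    {"dx":0.0,"dy":0.0,"dz":0.0,"roll":-1.0,"fingers":0.0},
    {"dx":0.0,"dy":0.0,"dz":0.0,"roll":-1.0,"fingers":0.0},
    {"dx":0.0,"dy":0.0,"dz":0.0,"roll":-1.0,"fingers":0.0},
    {"dx":0.0,"dy":0.0,"dz":0.0,"roll":-0.4,"fingers":0.0},
    {"dx":0.65,"dy":-0.11,"dz":0.0,"roll":0.0,"fingers":0.0},
    {"dx":0.65,"dy":-0.11,"dz":0.0,"roll":0.0,"fingers":0.0},
    {"dx":0.65,"dy":-0.11,"dz":0.0,"roll":0.0,"fingers":0.0},
    {"dx":0.65,"dy":-0.11,"dz":0.0,"roll":0.0,"fingers":0.0},
    {"dx":0.65,"dy":-0.11,"dz":0.0,"roll":0.0,"fingers":0.0},
    {"dx":0.65,"dy":-0.11,"dz":0.0,"roll":0.0,"fingers":0.0},
    {"dx":0.65,"dy":-0.11,"dz":0.0,"roll":0.0,"fingers":0.0},
    {"dx":0.65,"dy":-0.11,"dz":0.0,"roll":0.0,"fingers":0.0},
    {"dx":0.65,"dy":-0.11,"dz":0.0,"roll":0.0,"fingers":0.0},
    {"dx":0.65,"dy":-0.11,"dz":0.0,"roll":0.0,"fingers":0.0},
    {"dx":0.65,"dy":-0.11,"dz":0.0,"roll":0.0,"fingers":0.0},
    {"dx":0.65,"dy":-0.11,"dz":0.0,"roll":0.0,"fingers":0.0},
    {"dx":0.3,"dy":-0.11,"dz":0.0,"roll":0.0,"fingers":0.0}
  ]
}}

```text
time: 12.5
tool_pos: [0.4819, 0.2932, 0.1821]
tcp_rot: [-2.306, -2.131, 0.001]
wrist_force: [-0.3, 0.5, -0.2]
width: 1.0
```

{"fn": "play_rows", "kwargs": {
  "rows": [
    {"dx":0.0,"dy":0.0,"dz":0.0,"roll":0.0,"fingers":0.0},
    {"dx":0.0,"dy":0.0,"dz":0.0,"roll":0.0,"fingers":0.0},
    {"dx":0.0,"dy":0.0,"dz":0.0,"roll":0.0,"fingers":0.0}
  ]
}}

```text
time: 12.75
tool_pos: [0.4824, 0.2899, 0.1826]
tcp_rot: [2.309, 2.13, -0.003]
wrist_force: [-0.1, -0.4, -0.5]
width: 1.004
```

```bash
python3 -c "
from h import *
go(486,304.2,78,85.4)"
```

```text
t 12.75 pos [482.4 289.9 182.6] ang 85.40 tilt 0.10 F [-0.1 -0.4 -0.5] w 1.004 q6 0.58
dx 14.6 dy 2.4 dz 104.6 roll -0.00
```

{"fn": "play_rows", "kwargs": {
  "rows": [
    {"dx":0.185,"dy":0.03,"dz":0.0,"roll":0.0,"fingers":0.0},
    {"dx":0.18,"dy":0.03,"dz":0.0,"roll":0.0,"fingers":0.0},
    {"dx":0.0,"dy":0.0,"dz":0.35,"roll":0.0,"fingers":0.0},
    {"dx":0.0,"dy":0.0,"dz":0.35,"roll":0.0,"fingers":0.0},
    {"dx":0.0,"dy":0.0,"dz":0.35,"roll":0.0,"fingers":0.0},
    {"dx":0.0,"dy":0.0,"dz":0.35,"roll":0.0,"fingers":0.0},
    {"dx":0.0,"dy":0.0,"dz":0.35,"roll":0.0,"fingers":0.0},
    {"dx":0.0,"dy":0.0,"dz":0.35,"roll":0.0,"fingers":0.0},
    {"dx":0.0,"dy":0.0,"dz":0.35,"roll":0.0,"fingers":0.0},
    {"dx":0.0,"dy":0.0,"dz":0.16,"roll":0.0,"fingers":0.0},
    {"dx":0.0,"dy":0.0,"dz":0.0,"roll":0.0,"fingers":0.0},
    {"dx":0.0,"dy":0.0,"dz":0.0,"roll":0.0,"fingers":0.0}
  ]
}}

```text
time: 13.75
tool_pos: [0.4866, 0.3052, 0.0788]
tcp_rot: [-2.309, -2.13, 0.001]
wrist_force: [0.7, 0.5, 0.9]
width: 1.002
```

```bash
python3 -c "
from h import *
go(486,304.2,78,85.4)"
```

```text
t 13.75 pos [486.6 305.2  78.8] ang 85.37 tilt 0.03 F [0.7 0.5 0.9] w 1.002 q6 0.60
dx -1.0 dy -0.5 dz 0.8 roll -0.03
```

Close gently on the handle.

{"fn": "play_rows", "kwargs": {
  "rows": [
    {"dx":-0.01,"dy":0.0,"dz":0.0,"roll":0.0,"fingers":0.5},
    {"dx":0.0,"dy":0.0,"dz":0.0,"roll":0.0,"fingers":1.0},
    {"dx":0.0,"dy":0.0,"dz":0.0,"roll":0.0,"fingers":1.0},
    {"dx":0.0,"dy":0.0,"dz":0.0,"roll":0.0,"fingers":1.0},
    {"dx":0.0,"dy":0.0,"dz":0.0,"roll":0.0,"fingers":1.0},
    {"dx":0.0,"dy":0.0,"dz":0.0,"roll":0.0,"fingers":1.0},
    {"dx":0.0,"dy":0.0,"dz":0.0,"roll":0.0,"fingers":1.0},
    {"dx":0.0,"dy":0.0,"dz":0.0,"roll":0.0,"fingers":1.0},
    {"dx":0.0,"dy":0.0,"dz":0.0,"roll":0.0,"fingers":1.0},
    {"dx":0.0,"dy":0.0,"dz":0.0,"roll":0.0,"fingers":1.0}
  ],
  "grip_force": 60
}}

```text
time: 14.58
tool_pos: [0.4863, 0.3051, 0.0794]
tcp_rot: [-2.309, -2.13, -0.0]
wrist_force: [-2.4, -0.3, 5.7]
width: 0.199
```

```bash
python3 -c "
from h import *
go(486,304.2,78,85.4)"
```

```text
t 14.58 pos [486.3 305.1  79.4] ang 85.40 tilt 0.02 F [-2.4 -0.3  5.7] w 0.199 q6 0.60
dx -0.9 dy -0.2 dz 1.4 roll -0.00
```

{"fn": "play_rows", "kwargs": {
  "rows": [
    {"dx":0.0,"dy":0.0,"dz":-0.1,"roll":0.0,"fingers":1.0},
    {"dx":0.0,"dy":0.0,"dz":-0.3,"roll":0.0,"fingers":1.0},
    {"dx":0.0,"dy":0.0,"dz":-0.4,"roll":0.0,"fingers":1.0},
    {"dx":0.0,"dy":0.0,"dz":-0.4,"roll":0.0,"fingers":1.0},
    {"dx":0.0,"dy":0.0,"dz":-0.4,"roll":0.0,"fingers":1.0},
    {"dx":0.0,"dy":0.0,"dz":-0.4,"roll":0.0,"fingers":1.0},
    {"dx":0.0,"dy":0.0,"dz":-0.4,"roll":0.0,"fingers":1.0},
    {"dx":0.0,"dy":0.0,"dz":0.0,"roll":0.975,"fingers":1.0},
    {"dx":0.0,"dy":0.0,"dz":0.0,"roll":0.975,"fingers":1.0},
    {"dx":0.0,"dy":0.0,"dz":0.0,"roll":0.975,"fingers":1.0},
    {"dx":0.0,"dy":0.0,"dz":0.0,"roll":0.975,"fingers":1.0},
    {"dx":0.0,"dy":0.0,"dz":0.0,"roll":0.0,"fingers":1.0}
  ]
}}

```text
time: 15.58
tool_pos: [0.4866, 0.3048, 0.1755]
tcp_rot: [2.578, 1.795, 0.001]
wrist_force: [0.4, 0.3, -1.2]
width: 0.2
```

```bash
python3 -c "
from h import *
print(nestpos(-22.5,1.1));go(*nestpos(-22.5,1.1),175,69.8)"
```

```text
(np.float64(489.46373500680835), np.float64(-27.498448197497456))
t 15.58 pos [486.6 304.8 175.5] ang 69.70 tilt 0.04 F [ 0.4  0.3 -1.2] w 0.200 q6 0.87
dx -310.9 dy 117.5 dz 0.5 roll -0.10
```

{"fn": "play_rows", "kwargs": {
  "rows": [
    {"dx":-0.486,"dy":0.184,"dz":0.0,"roll":0.0,"fingers":1.0},
    {"dx":-0.486,"dy":0.184,"dz":0.0,"roll":0.0,"fingers":1.0},
    {"dx":-0.486,"dy":0.184,"dz":0.0,"roll":0.0,"fingers":1.0},
    {"dx":-0.486,"dy":0.184,"dz":0.0,"roll":0.0,"fingers":1.0},
    {"dx":-0.486,"dy":0.184,"dz":0.0,"roll":0.0,"fingers":1.0},
    {"dx":-0.486,"dy":0.184,"dz":0.0,"roll":0.0,"fingers":1.0},
    {"dx":-0.486,"dy":0.184,"dz":0.0,"roll":0.0,"fingers":1.0},
    {"dx":-0.486,"dy":0.184,"dz":0.0,"roll":0.0,"fingers":1.0},
    {"dx":-0.486,"dy":0.184,"dz":0.0,"roll":0.0,"fingers":1.0},
    {"dx":-0.486,"dy":0.184,"dz":0.0,"roll":0.0,"fingers":1.0},
    {"dx":-0.486,"dy":0.184,"dz":0.0,"roll":0.0,"fingers":1.0},
    {"dx":-0.486,"dy":0.184,"dz":0.0,"roll":0.0,"fingers":1.0},
    {"dx":-0.486,"dy":0.184,"dz":0.0,"roll":0.0,"fingers":1.0},
    {"dx":-0.486,"dy":0.184,"dz":0.0,"roll":0.0,"fingers":1.0},
    {"dx":-0.486,"dy":0.184,"dz":0.0,"roll":0.0,"fingers":1.0},
    {"dx":-0.486,"dy":0.184,"dz":0.0,"roll":0.0,"fingers":1.0},
    {"dx":0.0,"dy":0.0,"dz":0.0,"roll":0.0,"fingers":1.0},
    {"dx":0.0,"dy":0.0,"dz":0.0,"roll":0.0,"fingers":1.0},
    {"dx":0.0,"dy":0.0,"dz":0.0,"roll":0.0,"fingers":1.0}
  ]
}}

```text
time: 17.17
tool_pos: [0.4894, -0.0275, 0.1751]
tcp_rot: [-2.576, -1.798, -0.001]
wrist_force: [-0.0, 0.5, -0.8]
width: 0.199
```

```bash
python3 -c "
from h import *
go(*nestpos(-22.5,1.1),156,69.8)"
```

```text
t 17.17 pos [489.4 -27.5 175.1] ang 69.82 tilt 0.03 F [-0.   0.5 -0.8] w 0.199 q6 0.24
dx -0.0 dy 0.0 dz 19.1 roll 0.02
```

{"fn": "play_rows", "kwargs": {
  "rows": [
    {"dx":0.0,"dy":0.0,"dz":0.2,"roll":0.0,"fingers":1.0},
    {"dx":0.0,"dy":0.0,"dz":0.2,"roll":0.0,"fingers":1.0},
    {"dx":0.0,"dy":0.0,"dz":0.15,"roll":0.0,"fingers":1.0},
    {"dx":0.0,"dy":0.0,"dz":0.0,"roll":0.0,"fingers":1.0},
    {"dx":0.0,"dy":0.0,"dz":0.0,"roll":0.0,"fingers":1.0}
  ]
}}

```text
time: 17.58
tool_pos: [0.4886, -0.0272, 0.1517]
tcp_rot: [-2.575, -1.798, 0.003]
wrist_force: [-0.0, 0.7, -1.0]
width: 0.199
```

Run:
```python
from h import *
from workcell import vision
go(*nestpos(-22.5,1.1),152,69.8)
c=vision.read_camera("scene"); np.savez("scene3.npz",**c)
a=np.radians(-20.2)
L=cloud(c)*1000; d=L[...,:2]-O; x=d[...,0]*np.cos(a)+d[...,1]*np.sin(a); y=-d[...,0]*np.sin(a)+d[...,1]*np.cos(a); z=L[...,2]
for lo,hi in((82,95),(95,115),(115,140),(146,175)):
    m=(abs(x+22)<14)&(abs(y)<25)&(z>lo)&(z<hi)
    if m.sum(): print(lo,hi,m.sum(),"x",np.percentile(x[m],[5,50,95]).round(1),"y",np.percentile(y[m],[5,50,95]).round(1),"z",z[m].min())
m=(abs(x)<26)&(abs(y)<16)&(abs(z-75)<2); h=cv2.cvtColor(c["pixels"],cv2.COLOR_RGB2HSV); m&=h[...,1]<60; print("can x ext",np.percentile(x[m],[1,3,97,99]).round(1))
im=c["pixels"][:,:,::-1]; cv2.imwrite("pics/gap.png",cv2.resize(im[150:240,300:390],(600,600),interpolation=cv2.INTER_CUBIC))
```

```text
t 17.58 pos [488.6 -27.2 151.7] ang 69.85 tilt 0.14 F [-0.   0.7 -1. ] w 0.199 q6 0.25
dx 0.0 dy 0.9 dz -0.3 roll 0.05
82 95 10 x [-23.2 -21.4 -20.7] y [-6.2  7.   8.3] z 84.08103639746096
95 115 28 x [-25.5 -20.5 -19.3] y [-5.6  6.7  9.1] z 95.03815007569258
115 140 45 x [-26.9 -21.  -17.1] y [-5.5  7.3  8.7] z 116.02690878494057
146 175 110 x [-34.2 -20.7  -9.4] y [11.1 14.3 16.3] z 146.09892840117388
can x ext [-18.6 -17.4  24.3  25.2]
```

View pics/gap.png

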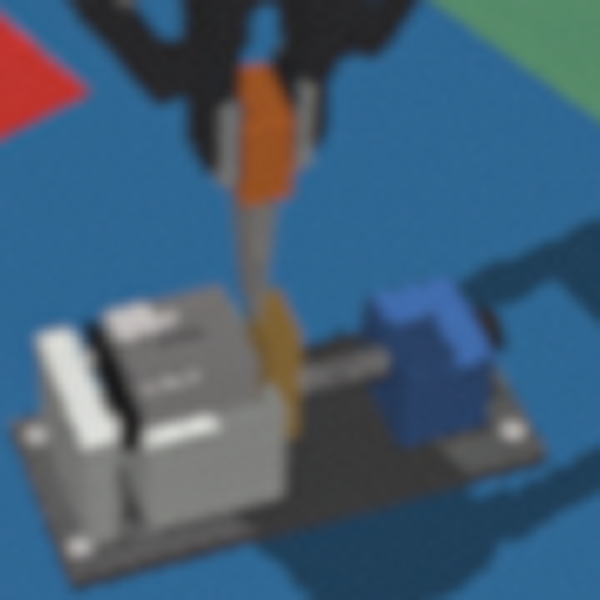

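The blade is upright above the gap (x about -22, between the can side at -19 and the jaw at -26). I'll descend in small steps.

{"fn": "play_rows", "kwargs": {
  "rows": [
    {"dx":0.0,"dy":0.005,"dz":0.1,"roll":0.0,"fingers":1.0},
    {"dx":0.0,"dy":0.0,"dz":0.1,"roll":0.0,"fingers":1.0},
    {"dx":0.0,"dy":0.0,"dz":0.1,"roll":0.0,"fingers":1.0},
    {"dx":0.0,"dy":0.0,"dz":0.1,"roll":0.0,"fingers":1.0},
    {"dx":0.0,"dy":0.0,"dz":0.0,"roll":0.0,"fingers":1.0},
    {"dx":0.0,"dy":0.0,"dz":0.0,"roll":0.0,"fingers":1.0}
  ]
}}

```text
time: 18.13
tool_pos: [0.4892, -0.0278, 0.1364]
tcp_rot: [-2.576, -1.797, 0.001]
wrist_force: [0.3, 0.6, -1.1]
width: 0.194
```

{"fn": "play_rows", "kwargs": {
  "rows": [
    {"dx":0.0,"dy":0.0,"dz":0.08,"roll":0.0,"fingers":1.0},
    {"dx":0.0,"dy":0.0,"dz":0.08,"roll":0.0,"fingers":1.0},
    {"dx":0.0,"dy":0.0,"dz":0.0,"roll":0.0,"fingers":1.0},
    {"dx":0.0,"dy":0.0,"dz":0.0,"roll":0.0,"fingers":1.0}
  ]
}}

```text
time: 18.47
tool_pos: [0.4894, -0.0277, 0.1302]
tcp_rot: [-2.576, -1.797, 0.001]
wrist_force: [-1.1, -0.3, -1.1]
width: 0.199
```

{"fn": "play_rows", "kwargs": {
  "rows": [
    {"dx":0.0,"dy":0.0,"dz":0.08,"roll":0.0,"fingers":1.0},
    {"dx":0.0,"dy":0.0,"dz":0.08,"roll":0.0,"fingers":1.0},
    {"dx":0.0,"dy":0.0,"dz":0.0,"roll":0.0,"fingers":1.0},
    {"dx":0.0,"dy":0.0,"dz":0.0,"roll":0.0,"fingers":1.0}
  ]
}}

```text
time: 18.8
tool_pos: [0.4894, -0.0278, 0.1237]
tcp_rot: [-2.576, -1.797, 0.001]
wrist_force: [-0.3, -0.6, -1.3]
width: 0.2
```

{"fn": "play_rows", "kwargs": {
  "rows": [
    {"dx":0.0,"dy":0.0,"dz":0.08,"roll":0.0,"fingers":1.0},
    {"dx":0.0,"dy":0.0,"dz":0.08,"roll":0.0,"fingers":1.0},
    {"dx":0.0,"dy":0.0,"dz":0.0,"roll":0.0,"fingers":1.0},
    {"dx":0.0,"dy":0.0,"dz":0.0,"roll":0.0,"fingers":1.0}
  ]
}}

```text
time: 19.13
tool_pos: [0.4894, -0.0278, 0.1172]
tcp_rot: [-2.576, -1.797, 0.001]
wrist_force: [-0.9, 0.1, -1.3]
width: 0.195
```

{"fn": "play_rows", "kwargs": {
  "rows": [
    {"dx":0.0,"dy":0.0,"dz":0.05,"roll":0.0,"fingers":1.0},
    {"dx":0.0,"dy":0.0,"dz":0.05,"roll":0.0,"fingers":1.0},
    {"dx":0.0,"dy":0.0,"dz":0.0,"roll":0.0,"fingers":1.0},
    {"dx":0.0,"dy":0.0,"dz":0.0,"roll":0.0,"fingers":1.0}
  ]
}}

```text
time: 19.47
tool_pos: [0.4894, -0.0277, 0.1134]
tcp_rot: [-2.576, -1.797, 0.001]
wrist_force: [-1.1, 0.8, -0.2]
width: 0.202
```

{"fn": "play_rows", "kwargs": {
  "rows": [
    {"dx":0.0,"dy":0.0,"dz":0.05,"roll":0.0,"fingers":1.0},
    {"dx":0.0,"dy":0.0,"dz":0.05,"roll":0.0,"fingers":1.0},
    {"dx":0.0,"dy":0.0,"dz":0.0,"roll":0.0,"fingers":1.0},
    {"dx":0.0,"dy":0.0,"dz":0.0,"roll":0.0,"fingers":1.0}
  ]
}}

```text
time: 19.8
tool_pos: [0.4894, -0.0277, 0.1094]
tcp_rot: [-2.576, -1.797, 0.001]
wrist_force: [-1.9, 0.8, -0.1]
width: 0.198
```

The side force on the can has started (about 2 N towards the jaw). I'll centre the gauge slightly towards the jaw and go deeper.

{"fn": "play_rows", "kwargs": {
  "rows": [
    {"dx":0.0,"dy":-0.025,"dz":0.025,"roll":0.0,"fingers":1.0},
    {"dx":0.0,"dy":0.0,"dz":0.05,"roll":0.0,"fingers":1.0},
    {"dx":0.0,"dy":0.0,"dz":0.0,"roll":0.0,"fingers":1.0},
    {"dx":0.0,"dy":0.0,"dz":0.0,"roll":0.0,"fingers":1.0}
  ]
}}

```text
time: 20.13
tool_pos: [0.489, -0.0275, 0.1066]
tcp_rot: [2.576, 1.797, 0.001]
wrist_force: [-0.8, 0.6, -1.4]
width: 0.197
```

{"fn": "play_rows", "kwargs": {
  "rows": [
    {"dx":0.0,"dy":0.0,"dz":0.05,"roll":0.0,"fingers":1.0},
    {"dx":0.0,"dy":0.0,"dz":0.05,"roll":0.0,"fingers":1.0},
    {"dx":0.0,"dy":0.0,"dz":0.0,"roll":0.0,"fingers":1.0},
    {"dx":0.0,"dy":0.0,"dz":0.0,"roll":0.0,"fingers":1.0}
  ]
}}

```text
time: 20.47
tool_pos: [0.4887, -0.0274, 0.1025]
tcp_rot: [-2.577, -1.797, -0.0]
wrist_force: [-1.4, 1.6, -0.3]
width: 0.197
```

```bash
cat > j.py <<'E'
from h import *
from workcell import vision
import sys
c=vision.read_camera("scene"); np.savez("scene4.npz",**c)
go(*nestpos(-22.5,1.1),100,69.8)
a=np.radians(-20.2)
for n in("scene3.npz","scene4.npz"):
    c=dict(np.load(n)); h=cv2.cvtColor(c["pixels"],cv2.COLOR_RGB2HSV)
    L=cloud(c)*1000; d=L[...,:2]-O; x=d[...,0]*np.cos(a)+d[...,1]*np.sin(a); y=-d[...,0]*np.sin(a)+d[...,1]*np.cos(a); z=L[...,2]
    org=(h[...,0]>8)&(h[...,0]<28)&(h[...,1]>90)&(abs(x+30)<14)&(abs(y)<18)&(z<80)
    v,u=np.nonzero(org); print(n,"jaw px",len(u),"uv",u.mean().round(2),v.mean().round(2),"x top",np.percentile(x[org&(z>62)],[5,50,95]).round(1))
    # +y end face of the jaw
    e=org&(y>9); print("  end x",np.percentile(x[e],[5,50,95]).round(1),e.sum())
    m=(abs(x)<30)&(abs(y)<16)&(abs(z-75)<2)&(h[...,1]<60)&(h[...,2]>60); print("  can x ext",np.percentile(x[m],[1,3,50,97,99]).round(1),"z",np.median(z[m]))
E
python3 j.py
```

```text
t 20.52 pos [488.7 -27.4 102.5] ang 69.80 tilt 0.00 F [-1.5  1.4 -0.5] w 0.203 q6 0.25
dx 0.1 dy 0.8 dz 2.5 roll -0.00
scene3.npz jaw px 72 uv 341.38 201.9 x top [-36.7 -31.4 -25.8]
  end x [-37.6 -32.  -26.5] 45
  can x ext [-18.6 -17.4   3.8  24.3  25.2] z 75.08242806279058
scene4.npz jaw px 61 uv 342.43 203.69 x top [-37.4 -34.2 -28.5]
  end x [-38.4 -34.8 -27.3] 48
  can x ext [-20.1 -17.9   4.   25.4  26.2] z 75.11183225255152
```

{"fn": "play_rows", "kwargs": {
  "rows": [
    {"dx":0.0,"dy":-0.01,"dz":0.05,"roll":0.0,"fingers":1.0},
    {"dx":0.0,"dy":0.0,"dz":0.05,"roll":0.0,"fingers":1.0},
    {"dx":0.0,"dy":0.0,"dz":0.0,"roll":0.0,"fingers":1.0},
    {"dx":0.0,"dy":0.0,"dz":0.0,"roll":0.0,"fingers":1.0}
  ]
}}

```text
time: 20.85
tool_pos: [0.4885, -0.0273, 0.0986]
tcp_rot: [2.576, 1.797, 0.0]
wrist_force: [-1.3, 1.6, -0.2]
width: 0.197
```

{"fn": "play_rows", "kwargs": {
  "rows": [
    {"dx":0.0,"dy":0.0,"dz":0.05,"roll":0.0,"fingers":1.0},
    {"dx":0.0,"dy":0.0,"dz":0.05,"roll":0.0,"fingers":1.0},
    {"dx":0.0,"dy":0.0,"dz":0.0,"roll":0.0,"fingers":1.0},
    {"dx":0.0,"dy":0.0,"dz":0.0,"roll":0.0,"fingers":1.0}
  ]
}}

```text
time: 21.18
tool_pos: [0.4883, -0.0273, 0.0945]
tcp_rot: [2.577, 1.797, 0.0]
wrist_force: [-1.1, 0.4, 0.6]
width: 0.199
```

```bash
python3 j.py
```

```text
t 21.23 pos [488.4 -27.3  94.5] ang 69.80 tilt 0.01 F [0.  0.2 0.7] w 0.197 q6 0.25
dx 0.2 dy 1.1 dz -5.5 roll -0.00
scene3.npz jaw px 72 uv 341.38 201.9 x top [-36.7 -31.4 -25.8]
  end x [-37.6 -32.  -26.5] 45
  can x ext [-18.6 -17.4   3.8  24.3  25.2] z 75.08242806279058
scene4.npz jaw px 70 uv 342.9 204.34 x top [-39.2 -34.4 -29. ]
  end x [-39.7 -35.4 -29.1] 55
  can x ext [-23.9 -17.5   4.2  25.8  26.3] z 75.05438409797486
```

Run:
```python
import cv2,numpy as np
c=np.load("scene4.npz"); cv2.imwrite("pics/fin.png",cv2.resize(c["pixels"][150:240,290:390,::-1],(600,540),interpolation=cv2.INTER_CUBIC))
```

```text
(no output)
```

View pics/fin.png

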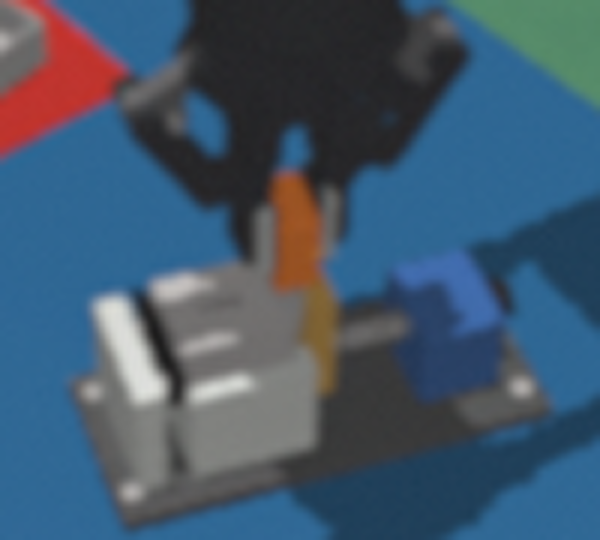

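{"fn": "play_rows", "kwargs": {
  "rows": [
    {"dx":0.0,"dy":0.0,"dz":0.0,"roll":0.0,"fingers":1.0},
    {"dx":0.0,"dy":0.0,"dz":0.0,"roll":0.0,"fingers":1.0},
    {"dx":0.0,"dy":0.0,"dz":0.0,"roll":0.0,"fingers":1.0},
    {"dx":0.0,"dy":0.0,"dz":0.0,"roll":0.0,"fingers":1.0}
  ]
}}

```text
time: 21.57
tool_pos: [0.4883, -0.0273, 0.0945]
tcp_rot: [2.577, 1.797, 0.0]
wrist_force: [-0.2, 1.0, -0.4]
width: 0.199
```

A quick check of the drag: one small push down, read while it is moving.

{"fn": "play_rows", "kwargs": {
  "rows": [
    {"dx":0.0,"dy":0.0,"dz":0.04,"roll":0.0,"fingers":1.0}
  ]
}}

```text
time: 21.65
tool_pos: [0.4883, -0.0273, 0.0934]
tcp_rot: [-2.577, -1.797, 0.0]
wrist_force: [-1.9, 1.7, 4.9]
width: 0.199
```

{"fn": "play_rows", "kwargs": {
  "rows": [
    {"dx":0.0,"dy":0.0,"dz":0.04,"roll":0.0,"fingers":1.0}
  ]
}}

```text
time: 21.73
tool_pos: [0.4884, -0.0273, 0.0919]
tcp_rot: [-2.577, -1.797, 0.0]
wrist_force: [-2.6, 1.0, 5.2]
width: 0.198
```

{"fn": "play_rows", "kwargs": {
  "rows": [
    {"dx":0.0,"dy":0.0,"dz":0.0,"roll":0.0,"fingers":1.0},
    {"dx":0.0,"dy":0.0,"dz":0.0,"roll":0.0,"fingers":1.0},
    {"dx":0.0,"dy":0.0,"dz":0.0,"roll":0.0,"fingers":1.0},
    {"dx":0.0,"dy":0.0,"dz":0.0,"roll":0.0,"fingers":1.0}
  ]
}}

```text
time: 22.07
tool_pos: [0.4884, -0.0273, 0.0915]
tcp_rot: [2.577, 1.797, 0.0]
wrist_force: [-1.9, 1.2, 3.1]
width: 0.2
```

```bash
python3 j.py
```

```text
t 22.12 pos [488.4 -27.3  91.6] ang 69.80 tilt 0.01 F [-2.3  0.1  2.3] w 0.201 q6 0.25
dx 0.2 dy 1.1 dz -8.4 roll -0.00
scene3.npz jaw px 72 uv 341.38 201.9 x top [-36.7 -31.4 -25.8]
  end x [-37.6 -32.  -26.5] 45
  can x ext [-18.6 -17.4   3.8  24.3  25.2] z 75.08242806279058
scene4.npz jaw px 65 uv 343.11 204.69 x top [-39.3 -34.4 -29.6]
  end x [-40.  -35.5 -29.7] 54
  can x ext [-17.7 -15.8   5.8  25.9  26.7] z 75.03829103794246
```

Moving drag is about 6 N upward, and the can and jaw are both loaded. I'll hand in now.

```bash
python3 -c "
from workcell import bot; print(bot.finish_job())"
```

```text
the job is handed in; nothing more can be done
None
```

I seated the closed-side-up can rim down in the nest's pocket and let it go. I then took the gauge from the rack and slid its blade down into the gap, and handed the job in at about 22 s still gripping it. No verdict was reported.

Last checks:
- **Can:** its top was at 75.0 mm, as it should be when seated. It was level when checked right after I let go. The blade has since pushed it about 1–1.5 mm towards the backstop.
- **Gauge:** upright to within 0.1°, with the tip about 20 mm above the bench, going by the grasp height. It was well clear of the steel plate, and the grip was steady at 60 N.
- **Jaw:** pushed back about 3 mm, from depth images and the blade's geometry. It was not driven to its stop.
- **Drag:** about 6 N while the blade was moving down, just under the 7–14 N you gave for a snug gauge. About 3–4 N remained once it was at rest.

Where the checks disagreed:
- **Cameras:** the two cameras differed by about 3–4 mm in world x. I used the scene camera's depth, which agreed with the arm's own position.
- **Side force:** the can side was loaded about 2 N more than the jaw side.
- **Bystanders and spare can:** I did not re-measure these at the end. The arm's paths stayed clear of them.

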